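# Clamp the filter cell and hold its bayonet collar home for the leak check

## Robot

A 7-joint arm with a two-finger parallel gripper is mounted at the origin on a cart in front of the work surface, level with it; the furniture and walls round the work are solid. World frame = base frame: x ahead of the robot, y to its left, z up, the work surface at z = 0. Lengths are in m, angles in rad, forces in N, time in s.
With the tool pointing down it reaches from about 0.425 to 0.875 m from the base axis. Payload 8.4 kg.
Tool frame: the origin (TCP) lies on the centre line of the jaws, within the pads' length; the fingertips stand 17 mm ahead of it and the grasp point (between the pads) lies 2 mm behind it; z points along the fingers, x is the direction in which the jaws open and shut, and the axes are right-handed (so a half turn about z gives the same grasp; the last joint's range is limited). The gripper opens to 87 mm and grips with 3 to 60 N. Pads are 19 mm wide; open, the fingers measure 117 mm over their backs; the gripper's body (75 mm by 190 mm) begins 51 mm behind the grasp point.
Start: joints at [1.134, 0.333, 0.04, 1.465, -0.013, 1.343, -0.059], TCP at [0.215, -0.613, 0.24] pointing down, gripper open.
Joint ranges: [-2.58, 2.58], [-0.38, 2.09], [-1.3, 1.39], [0.25, 2.4], [-1.5, 4.64], [0.08, 2.09], [-2.65, 2.65]. Speed limits (rad/s): [2.22, 2.22, 2.79, 2.79, 3.14, 3.14, 3.14].

## Interface

Orientations are given as a unit quaternion [w, x, y, z].
In Python, from bench import * gives the robot as it stands.
- The arm moves only by the tool arm_command, never from a script. Its argument "rows" is a list that holds one entry, the list of rows, each a list of 6 numbers: the shift along the world's x, y, z as a fraction of full scale, then the turn, a rotation vector about the world's x, y, z as a fraction of full scale. A call has 1 to 20 rows; each row is the pose to reach, as a shift and turn from the pose commanded when the call began, turning the shorter way round; what a row does not reach only later rows make up. Full scale, the value 1, is 120 mm for a shift and pi rad for a turn. A row lasts 1/12 s, in which the tool goes at most 41.7 mm and 7.16 degrees, less where a joint would pass 70% of its speed; a pose out of reach is approached as far as the arm can. A call with a number of a shift or a turn outside -1 to 1 is refused whole. A call with a gripper value outside its range is refused whole. "fingers" is the opening, from -1 (shut) to 1 (fully open), so that 0 is half open, set as the call begins (left out, the last holds). The fingers move at their own pace and stop on an object; "squeeze" is the grip in N (left out, the last holds). Time passes only in rows, so rows that repeat a pose let the fingers close. It gives the time, the measured TCP pose, the force and the opening at its end, in the units of the state.
- observe(): the state, without advancing time (a new reading comes with each control period).
- camera(name): name is "scene" or "top"; returns a dict with "pixels" (400x640x3 uint8, blue, green, red), "mtx" (3x3 intrinsics, pixels), "R" (3x3) and "t" (3): a world point X has camera coordinates R X + t. Camera axes: x right, y down, z forward; pixel columns grow to the right and rows downward; lengths in m; the calibration is good to about 2 mm. A picture is of the moment at which its call begins. There is no depth.
- close_job(): hands the job in, once; it reports no verdict.
The state is a dict: "t": time; "qpos": joint angles; "dq": joint speeds; "joint_torque": joint torques, N m; "position": TCP position; "orientation": TCP orientation; "contact_force": force on the tool from outside, world axes, zero at the start; "moment": the same for the moment, N m; "grip_width": opening from 0.0 (shut) to 1.0 (fully open).
Only numpy, scipy, OpenCV 4.12 (cv2) and the standard library are available. Lean on these libraries where they do the work, as an engineer would, in place of code of your own. Each camera call takes 0.05 s, during which the arm holds its last target.

## Task

Get the filter cell ready for its leak check: swing the red-handled toggle clamp down until it locks over centre on the cell's foot, then grip the dark knurled collar on top, turn it until its hidden keyways drop over the cell's pins, and push it down fully home against the seal spring. The program ends holding: finish still gripping the collar and keeping it fully home, with the clamp still locked. Leave the beaker, the timer and the marker beside the fixture where they stand.

Things in the scene. Friction and masses are not known exactly. Their poses are not given: they have to be found in the camera images.
- nest (a point): centre of the floor of the round nest in the fixed aluminium fixture plate (100 mm along x, 225 along y, 14 thick; nest 4 mm deep, floor 10 mm above the bench). z up; clamp on its +y side: base from 80 mm on, arm (locked, under 60 mm above the bench) reaching the foot's edge. The loose filter cell stands in it on its foot (74 mm wide, 9 thick), free to turn until clamped, pins pointing any way.
- collar_mid (a point): centre of the dark knurled collar (loose, 50 mm wide, 40 mm tall, about 110 g), half-way up its axis; z along the axis. It sits round the spigot with 1.2 mm play, at first resting on the pins: this point 75 mm above the nest floor. Over the keyways it can sink 5 mm to the seal ring (70 mm) and, pushed, 4 mm more to home (66 mm); the spring resists with 3 N, at home 12 N, and lifts it when let go.
- clamp_pivot (a point): pivot pin of the clamp handle, fixed, 50 mm above the bench, in the handle's middle plane; same axes as the nest. The handle points to +y when locked; lifted, it swings up towards the nest about the x axis.
- clamp_grip (a point): point on the axis of the round red grip of the clamp handle (17 mm thick, from 37 mm inward to 19 mm outward of this point, plus round ends), 95 mm from the pivot; y points outward along the handle, x along the pivot pin. Free above and on both sides. 55 mm above the bench when locked.
- clamp_handle (a joint): clamp handle angle: 0 locked on its stop, handle nearly level; grows as it is lifted, at most 1.1 rad. Starts at 0.85 to 1.05 and stays where it is left. The rubber foot meets the cell at about 0.3 rad, dead centre is at 0.1; below that it goes to its stop and stays locked. Under 8 N on the grip, square to the handle, moves it all the way.
- beaker: small glass beaker, 44 mm wide, 55 mm tall, standing loose behind the fixture; origin at the centre of its underside
- timer: white bench timer, 35 x 68 x 65 mm, standing loose behind the fixture; origin at the centre of its underside
- marker: black-capped marker pen, 17 mm thick, 138 mm long along its y axis, lying loose in front of the fixture; origin at the centre of its underside
- seat (a point): centre of the cell's shoulder, 46 mm above the nest floor on the nest's axis, same axes as the nest; fixed. The home collar's rim lies here. Shoulder 49 mm wide (no wider than the collar). Heights over this point: sprung orange seal ring 0 to 4 mm, two opposite pins (5 mm thick, hidden in the collar) 12 to 17, top of the 32 mm wide spigot 50, outlet barb (10 mm wide) 60 mm.
- collar: the same collar, origin at the centre of its underside. Inside are four blind keyways, out of sight, open downwards, 90 degrees apart, along its own x and y axes, 8.5 mm wide: it drops within about 0.09 rad of the right angle. At the start the nearest keyway is 0.3 to 1.27 rad from the pins, whichever way it is turned.
Mind the look-alikes: they are no part of the job. Leave any blue look-alike of the collar alone.

How it is judged:
By the outcome, as a careful person would: the job done as asked, in the order asked, and still so for the second after the job is handed in, while the arm keeps its last pose, push and grip.
It also fails if it takes over 45 s, if anything falls off the work surface, if the arm or the gripper's body presses on something with over 40 N, if the wrist force passes 120 N, or if a joint passes its speed limit or range.

## Working session

There is one attempt and no reset: what is moved stays moved. The work goes in short steps, Python scripts to look and compute and a tool call to move; the robot and the scene stay as the last step left them, time stands still between calls to the robot, and variables do not carry over. Pictures are saved under pics/ and viewed, and the job is handed in when it is done.

Besides the shell and the picture viewer there is one more tool, called as name(argument=value, ...) on one line, values as JSON. arm_command: Moves the arm, as the interface text tells. Shift numbers are shares of 120 mm and turn numbers shares of pi rad, none past 1 either way. Its arguments: {"type":"object","properties":{"rows":{"type":"array"},"fingers":{"type":"number"},"squeeze":{"type":"number"}},"required":["rows"]}

```bash
ls; mkdir -p pics
python3 - <<'E'
from bench import *
import cv2
print(observe())
for n in("scene","top"):
    c=camera(n); cv2.imwrite(f"pics/{n}0.png",c["pixels"]); print(n,c["mtx"],c["R"],c["t"])
E
```

```text
pics
{'t': 0.0, 'qpos': array([ 1.13379002,  0.33393229,  0.03986332,  1.46626982, -0.01341891,
        1.34327572, -0.05852365]), 'dq': array([-0.00120117, -0.00241864, -0.00027033, -0.00040441, -0.00183967,
        0.00038648, -0.00095102]), 'joint_torque': array([ 9.32819385e-04, -6.56352782e+01,  1.33564286e+00, -4.03800344e+01,
       -5.96936024e-02,  4.47654398e-02,  1.99975198e-04]), 'position': array([ 0.21526421, -0.61285919,  0.23864598]), 'orientation': array([-4.31062159e-04,  8.15899525e-01, -5.78193143e-01, -6.85337180e-04]), 'contact_force': array([1.1753277 , 0.18705285, 0.28780187]), 'moment': array([-0.00331657,  0.01360182, -0.05387218]), 'grip_width': 1.0034129406658787}
scene [[394.27236379   0.         320.34065032]
 [  0.         394.27236379 199.15108033]
 [  0.           0.           1.        ]] [[ 0.75244427 -0.65862678 -0.0061958 ]
 [-0.49145427 -0.55514652 -0.67103282]
 [ 0.43852061  0.50795975 -0.74140176]] [-0.43600331  0.34270815  0.66718203]
top [[439.77159508   0.         315.32366016]
 [  0.         439.77159508 195.84113928]
 [  0.           0.           1.        ]] [[-0.00348918 -0.99978128 -0.02062103]
 [-0.99198761  0.00606471 -0.12618956]
 [ 0.12628702  0.02001551 -0.9917918 ]] [0.02223528 0.57588795 0.92156148]
```

View pics/scene0.png

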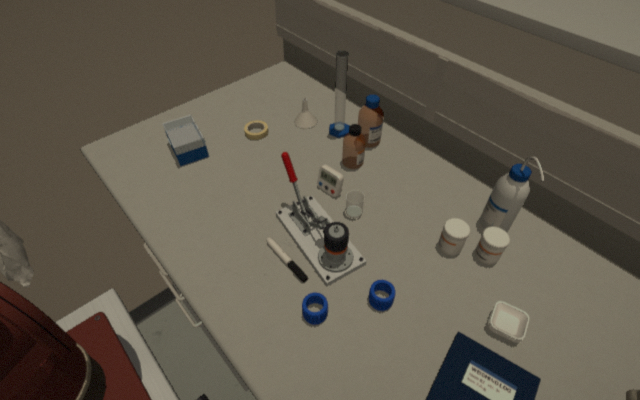

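View pics/top0.png

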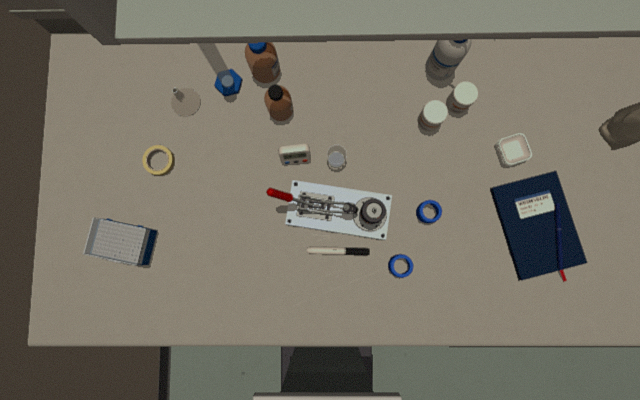

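The red clamp handle (top px ~270,191 tip) is lifted. The collar is at top px ~(373,210), the marker at (338,251), the timer at (295,154) and the beaker at (337,158). I'll zoom in next.

Run:
```python
import cv2
a=cv2.imread("pics/top0.png"); cv2.imwrite("pics/topz.png",cv2.resize(a[140:270,250:410],None,fx=5,fy=4.6,interpolation=cv2.INTER_CUBIC)[:600] if 0 else cv2.resize(a[145:265,250:410],None,fx=5,fy=5,interpolation=cv2.INTER_CUBIC))
a=cv2.imread("pics/scene0.png"); cv2.imwrite("pics/scenez.png",cv2.resize(a[145:295,255:405],None,fx=4,fy=4,interpolation=cv2.INTER_CUBIC))
```

```text
(no output)
```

View pics/topz.png

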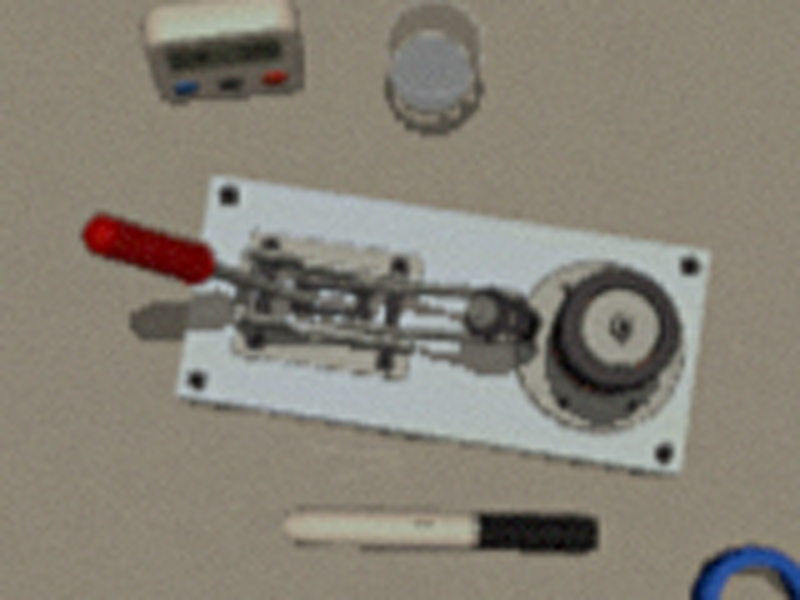

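View pics/scenez.png

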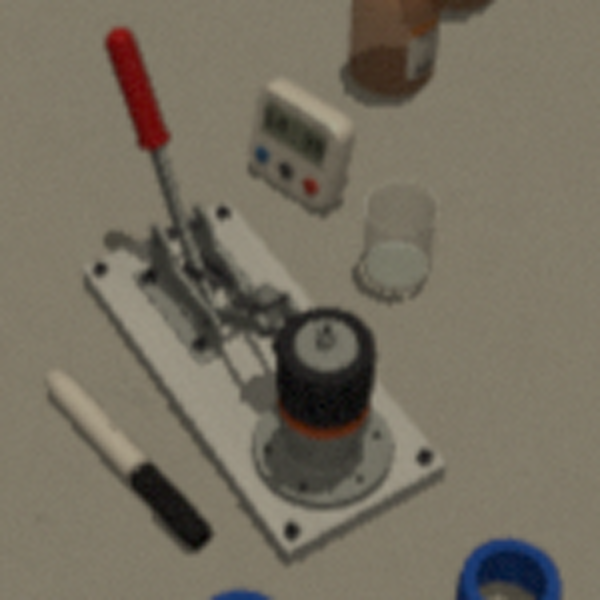

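```bash
cat > h.py <<'E'
import numpy as np, pickle
def cams():
    return C
C={"scene":dict(K=np.array([[394.27236379,0,320.34065032],[0,394.27236379,199.15108033],[0,0,1]]),
R=np.array([[0.75244427,-0.65862678,-0.0061958],[-0.49145427,-0.55514652,-0.67103282],[0.43852061,0.50795975,-0.74140176]]),t=np.array([-0.43600331,0.34270815,0.66718203])),
"top":dict(K=np.array([[439.77159508,0,315.32366016],[0,439.77159508,195.84113928],[0,0,1]]),
R=np.array([[-0.00348918,-0.99978128,-0.02062103],[-0.99198761,0.00606471,-0.12618956],[0.12628702,0.02001551,-0.9917918]]),t=np.array([0.02223528,0.57588795,0.92156148]))}
def ray(n,u,v):
    c=C[n]; d=c["R"].T@np.linalg.solve(c["K"],[u,v,1.]); return -c["R"].T@c["t"],d
def at(n,u,v,z):
    o,d=ray(n,u,v); return o+d*(z-o[2])/d[2]
def proj(n,X):
    c=C[n]; p=c["K"]@(c["R"]@np.array(X)+c["t"]); return p[:2]/p[2]
def tri(a,b):
    (o1,d1),(o2,d2)=ray("top",*a),ray("scene",*b)
    s=np.linalg.lstsq(np.c_[d1,-d2],o2-o1,rcond=None)[0]
    p,q=o1+d1*s[0],o2+d2*s[1]; return (p+q)/2,np.linalg.norm(p-q)
def tz(u,v): return (250+(u+.5)/5-.5,145+(v+.5)/5-.5)
def sz(u,v): return (255+(u+.5)/4-.5,145+(v+.5)/4-.5)
E
python3 - <<'E'
from h import *
np.set_printoptions(precision=4,suppress=True)
cs=[at("top",*tz(*p),.014) for p in [(210,178),(712,250),(683,472),(177,395)]]
print(np.array(cs)); 
for i in range(4): print(np.linalg.norm(cs[i]-cs[i-1]))
cc=[at("scene",*sz(*p),.014) for p in [(222,198),(444,464),(288,560),(85,272)]]
print(np.array(cc))
for i in range(4): print(np.linalg.norm(cc[i]-cc[i-1]))
print("foot",at("top",*tz(607,346),.019), at("scene",*sz(323,445),.019))
print("collartop",at("top",*tz(617,327),.105),at("scene",*sz(325,350),.105))
print("barb",tri(tz(622,325),sz(325,330)))
print("red tip",tri(tz(100,234),sz(120,42)))
print("red in",tri(tz(205,265),sz(154,140)))
E
```

```text
[[ 0.6146  0.073   0.014 ]
 [ 0.5806 -0.1506  0.014 ]
 [ 0.4824 -0.1354  0.014 ]
 [ 0.5173  0.0874  0.014 ]]
0.09836398319975127
0.22624179503514005
0.09941431902401987
0.2255227946485274
[[ 0.6148  0.0783  0.014 ]
 [ 0.5787 -0.1467  0.014 ]
 [ 0.4785 -0.1348  0.014 ]
 [ 0.5162  0.0864  0.014 ]]
0.09895370970195348
0.2279198211108786
0.1009875268377186
0.22438454878495015
foot [ 0.5376 -0.1027  0.019 ] [ 0.5364 -0.0979  0.019 ]
collartop [ 0.5379 -0.0977  0.105 ] [ 0.5342 -0.099   0.105 ]
barb (array([ 0.5365, -0.0976,  0.1179]), np.float64(0.002258400891127437))
red tip (array([0.5704, 0.1057, 0.1489]), np.float64(0.0011958982557568863))
red in (array([0.5626, 0.0688, 0.1063]), np.float64(0.0028734614839073572))
```

```bash
cat > fit.py <<'E'
from h import *
import cv2
from scipy.optimize import differential_evolution
def redmask(img):
    b,g,r=[img[...,i].astype(int) for i in range(3)]
    return ((r>90)&(r>2.2*g)&(r>2.2*b))
def caps(n,A,B,r,shape=(400,640),S=4):
    m=np.zeros((shape[0]*S//1,shape[1]*S),np.uint8) if 0 else None
    pts=[]
    c=C[n]
    for s in np.linspace(0,1,12):
        X=A+(B-A)*s; z=(c["R"]@X+c["t"])[2]; u=proj(n,X); pts.append((u[0],u[1],r*c["K"][0,0]/z))
    return pts
def fit(imgs,nest=np.array([.5372,-.0984]),yaw=-.157,boxes={"top":(180,220,255,300),"scene":(140,190,270,310)}):
    M={}
    for n in imgs:
        a,b,c,d=boxes[n]; M[n]=redmask(imgs[n])[a:b,c:d]; print(n,M[n].sum())
    U=np.array([-np.sin(yaw),np.cos(yaw),0]); X=np.array([np.cos(yaw),np.sin(yaw),0])
    def cost(p):
        py,th,dx=p; e=th+.0527
        P=np.array([*nest,0.05])+U*py+X*dx
        d=U*np.cos(e)+np.array([0,0,np.sin(e)])
        tot=0
        for n in M:
            a,b,c,dd=boxes[n]; yy,xx=np.mgrid[a:b,c:dd]; sd=np.full(yy.shape,1e9)
            for u,v,r in caps(n,P+d*.058,P+d*.114,.0085): sd=np.minimum(sd,np.hypot(xx-u,yy-v)-r)
            tot+=np.abs(np.clip(.5-sd,0,1)-M[n]).sum()
        return tot
    r=differential_evolution(cost,[(.1,.18),(-.05,1.15),(-.006,.006)],seed=1,popsize=20,maxiter=60)
    return r.x,r.fun
if __name__=="__main__":
    im={n:cv2.imread(f"pics/{n}0.png") for n in C}
    print(fit(im))
    for n in im: print(fit({n:im[n]}))
E
python3 fit.py
```

```text
scene 165
top 155
(array([1.47684491e-01, 1.00147662e+00, 9.59670587e-04]), np.float64(136.5184214342753))
scene 165
(array([0.14545202, 0.79532308, 0.006     ]), np.float64(67.4704088010138))
top 155
(array([0.14459639, 0.96688336, 0.00122218]), np.float64(60.565462905185))
```

Run:
```python
import cv2
from fit import *
import fit as F
im={n:cv2.imread(f"pics/{n}0.png") for n in C}
for k in (60,75,90):
  F.redmask=lambda img:(lambda b,g,r:(r>k)&(r>1.6*g)&(r>1.6*b))(*[img[...,i].astype(int) for i in range(3)])
  print(k,F.fit(im))
  for n,(a,b,c,d) in {"top":(180,220,255,300),"scene":(140,190,270,310)}.items():
    m=F.redmask(im[n])[a:b,c:d]; ys,xs=np.nonzero(m); print(n,xs.min()+c,xs.max()+c,ys.min()+a,ys.max()+a)
```

```text
scene 220
top 199
60 (array([1.46981316e-01, 9.88900531e-01, 5.35929787e-04]), np.float64(61.77512331000817))
top 267 292 188 201
scene 282 296 152 182
scene 219
top 190
75 (array([1.48291152e-01, 1.00155054e+00, 5.71917519e-04]), np.float64(71.70394499810575))
top 267 292 188 201
scene 282 296 152 182
scene 179
top 161
90 (array([1.49359523e-01, 1.01692955e+00, 8.97049703e-04]), np.float64(129.3320583821078))
top 267 292 188 201
scene 282 296 152 181
```

Run:
```python
from h import *
np.set_printoptions(precision=4,suppress=True)
print("timer base corners", at("top",279.5,165,0),at("top",309.5,163,0), "topz", at("top",280,147,.065),at("top",309,145,.065))
print("beaker",at("top",337,162,.0))
print("marker",at("top",308,250.5,.008),at("top",369,251,.008))
N=np.array([.5372,-.0984]);u=np.array([.1564,.9877])
P=N+u*.147
for th in (.99,.8,.6,.4,.2,.1,0):
    e=th+.0527; print(th,P+u*.095*np.cos(e),.05+.095*np.sin(e))
```

```text
timer base corners [0.6523 0.1019 0.    ] [0.6564 0.0333 0.    ] topz [0.6786 0.0944 0.065 ] [0.6825 0.0321 0.065 ]
beaker [ 0.6582 -0.0296  0.    ]
marker [0.4579 0.0367 0.008 ] [ 0.4564 -0.0979  0.008 ]
0.99 [0.5677 0.0941] 0.1320579482974928
0.8 [0.57   0.1085] 0.12154066381010104
0.6 [0.572  0.1213] 0.10769669423035882
0.4 [0.5736 0.1312] 0.09155253952409953
0.2 [0.5746 0.1376] 0.0737518161936355
0.1 [0.5749 0.1395] 0.06445019031167672
0 [0.575  0.1405] 0.05500418290472152
```

arm_command(rows=[[[0.25, 0.5, 0, 0, 0, 0.03], [0.5, 1, 0, 0, 0, 0.06], [0.5, 1, 0, 0, 0, 0.06], [0.5, 1, 0, 0, 0, 0.06], [0.5, 1, 0, 0, 0, 0.06]]], fingers=0.1, squeeze=30)

```text
t: 0.52
position: [0.278, -0.49, 0.2397]
orientation: [-0.001, 0.868, -0.496, 0.0]
contact_force: [-0.3, -0.8, 0.1]
grip_width: 0.707
```

arm_command(rows=[[[0.5, 1, 0, 0, 0, 0.06], [0.5, 1, 0, 0, 0, 0.06], [0.5, 1, 0, 0, 0, 0.06], [0.5, 1, 0, 0, 0, 0.06]]])

```text
t: 0.85
position: [0.3384, -0.3683, 0.2396]
orientation: [-0.001, 0.911, -0.412, 0.0]
contact_force: [1.5, -0.4, 0.2]
grip_width: 0.56
```

arm_command(rows=[[[0.5, 1, 0, 0, 0, 0.06], [0.5, 1, 0, 0, 0, 0.06], [0.5, 1, 0, 0, 0, 0.06], [0.5, 1, 0, 0, 0, 0.06]]])

```text
t: 1.18
position: [0.3982, -0.2481, 0.2398]
orientation: [-0.001, 0.946, -0.325, 0.0]
contact_force: [0.1, -0.1, 0.4]
grip_width: 0.549
```

arm_command(rows=[[[0.5, 1, 0, 0, 0, 0.06], [0.5, 1, 0, 0, 0, 0.06], [0.5, 1, 0, 0, 0, 0.06], [0.5, 1, 0, 0, 0, 0.06]]])

```text
t: 1.52
position: [0.4579, -0.1277, 0.2399]
orientation: [-0.001, 0.972, -0.234, 0.001]
contact_force: [-0.6, 0.2, 0.5]
grip_width: 0.545
```

arm_command(rows=[[[0.5, 1, 0, 0, 0, 0.06], [0.5, 1, 0, 0, 0, 0.06], [0.5, 1, 0, 0, 0, 0.06], [0.5, 1, 0, 0, 0, 0.06]]])

```text
t: 1.85
position: [0.5175, -0.0075, 0.2397]
orientation: [-0.002, 0.99, -0.142, 0.0]
contact_force: [-0.8, 1.3, -0.6]
grip_width: 0.549
```

arm_command(rows=[[[0.42, 0.845, 0, 0, 0, 0.04], [0.42, 0.845, 0, 0, 0, 0.04], [0.42, 0.845, 0, 0, 0, 0.04], [0.42, 0.845, 0, 0, 0, 0.04]]])

```text
t: 2.18
position: [0.5673, 0.0938, 0.2391]
orientation: [-0.002, 0.997, -0.08, -0.0]
contact_force: [-0.8, 1.3, 0.8]
grip_width: 0.552
```

Run:
```python
from bench import *
import cv2
print(observe()["position"],observe()["orientation"])
for n in("scene","top"):
    c=camera(n)["pixels"]; cv2.imwrite(f"pics/{n}1.png",cv2.resize(c[100:300,220:440],None,fx=3,fy=3))
```

```text
[0.5672528  0.09378396 0.23910193] [-2.01491229e-03  9.96812604e-01 -7.97529622e-02 -1.94316508e-04]
```

View pics/scene1.png

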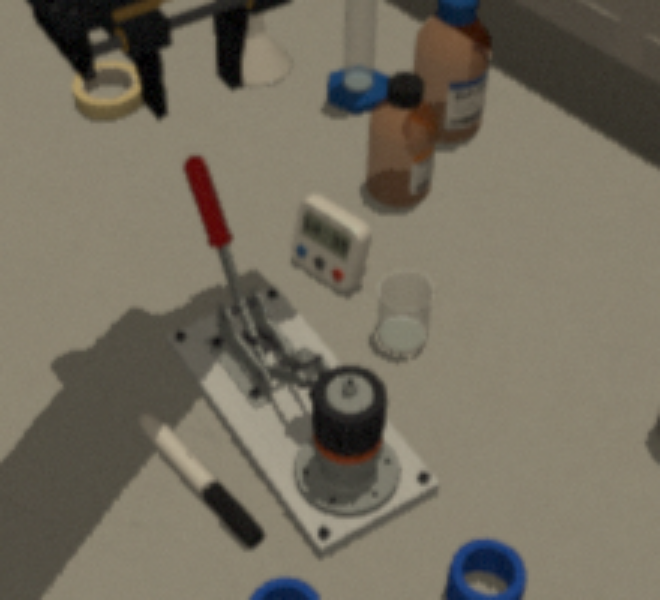

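View pics/top1.png

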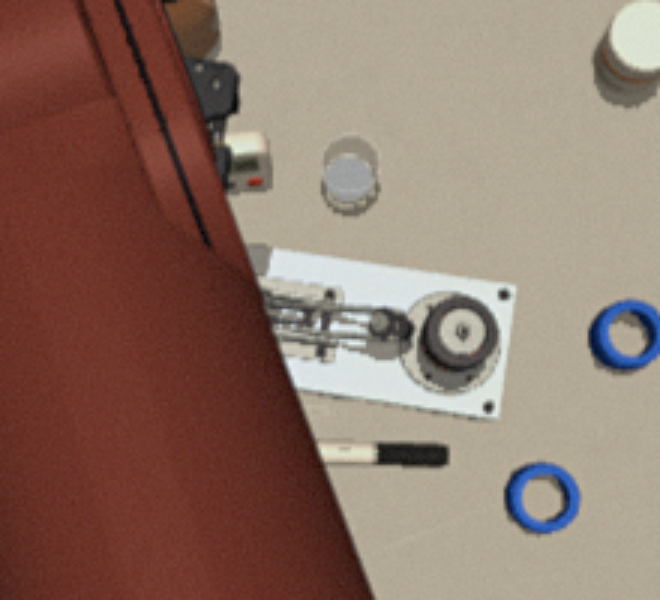

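The scene view shows the fingers (crop px 152,100 and 232,75) straddling the line above the red grip tip (195,160), so I'll go down.

arm_command(rows=[[[0.005, 0, -0.2, 0, 0, 0], [0.005, 0, -0.4, 0, 0, 0], [0.005, 0, -0.6, 0, 0, 0], [0.005, 0, -0.75, 0, 0, 0], [0.005, 0, -0.91, 0, 0, 0], [0.005, 0, -0.91, 0, 0, 0]]])

```text
t: 2.78
position: [0.5644, 0.0848, 0.1265]
orientation: [0.001, 0.996, -0.084, -0.003]
contact_force: [-0.2, -0.9, -0.9]
grip_width: 0.551
```

Run:
```python
from bench import *
import cv2
print(observe()["position"],observe()["contact_force"])
for n in("scene",):
    c=camera(n)["pixels"]; cv2.imwrite(f"pics/{n}2.png",cv2.resize(c[110:230,240:360],None,fx=5,fy=5))
```

```text
[0.56437083 0.08482598 0.12651073] [-0.23842245 -0.90494245 -0.90085138]
```

View pics/scene2.png

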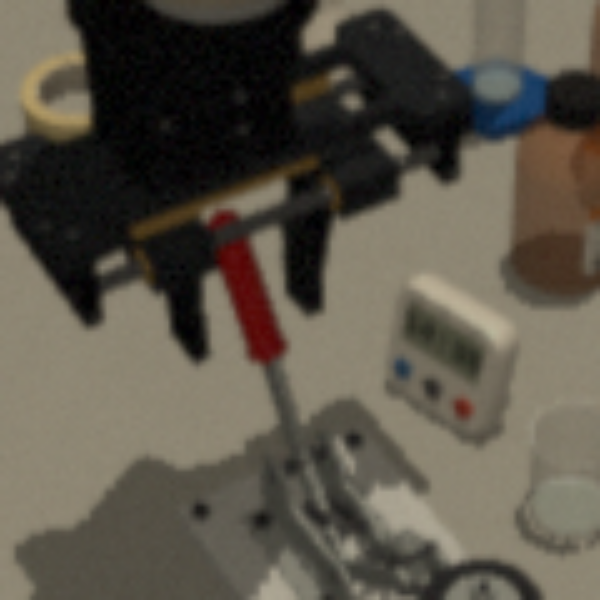

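arm_command(rows=[[[0, 0, 0, 0, 0, 0], [0, 0, 0, 0, 0, 0]]])

```text
t: 3.0
position: [0.5673, 0.0874, 0.1318]
orientation: [-0.0, 0.997, -0.083, 0.001]
contact_force: [0.5, 0.0, 0.1]
grip_width: 0.553
```

Run:
```python
from bench import *
print(observe())
```

```text
{'t': 3.0, 'qpos': array([ 0.30957811,  0.32959151, -0.64202482,  1.75915831,  0.21746507,
        1.12266078, -0.56743833]), 'dq': array([-5.18318230e-03, -4.19444993e-03, -5.47722689e-03, -2.08022455e-03,
        6.45618093e-05, -3.89637467e-03, -1.91922177e-03]), 'joint_torque': array([ 2.36393809e-01, -5.38478279e+01, -6.93798468e+00, -3.58962643e+01,
       -3.85035609e-02,  2.62015936e-02,  1.19508817e-02]), 'position': array([0.56726938, 0.0874418 , 0.13180348]), 'orientation': array([-2.47321506e-05,  9.96548755e-01, -8.30044182e-02,  9.19239890e-04]), 'contact_force': array([0.45733787, 0.04873294, 0.13033049]), 'moment': array([-0.02172431, -0.10669274, -0.04615549]), 'grip_width': 0.5533115014979261}
```

arm_command(rows=[[[0, 0.055, -0.01, 0, 0, 0], [0, 0.055, -0.01, 0, 0, 0], [0, 0.055, -0.01, 0, 0, 0]]])

```text
t: 3.25
position: [0.5666, 0.0955, 0.1298]
orientation: [-0.0, 0.997, -0.082, 0.0]
contact_force: [0.1, -0.1, -0.1]
grip_width: 0.55
```

arm_command(rows=[[[0, 0, 0, 0, 0, 0], [0, 0, 0, 0, 0, 0], [0, 0, 0, 0, 0, 0], [0, 0, 0, 0, 0, 0], [0, 0, 0, 0, 0, 0], [0, 0, 0, 0, 0, 0]]], fingers=-1, squeeze=25)

```text
t: 3.75
position: [0.569, 0.0936, 0.1296]
orientation: [0.0, 0.997, -0.083, 0.003]
contact_force: [10.9, -4.9, -4.8]
grip_width: 0.188
```

Run:
```python
from bench import *
import cv2
print(observe()["position"],observe()["contact_force"],observe()["grip_width"]*87)
for n in("scene",):
    c=camera(n)["pixels"]; cv2.imwrite(f"pics/{n}3.png",cv2.resize(c[110:230,240:360],None,fx=5,fy=5))
```

```text
[0.56895659 0.09362989 0.12963638] [10.93927096 -4.93502241 -4.84588542] 16.317316065268557
```

View pics/scene3.png

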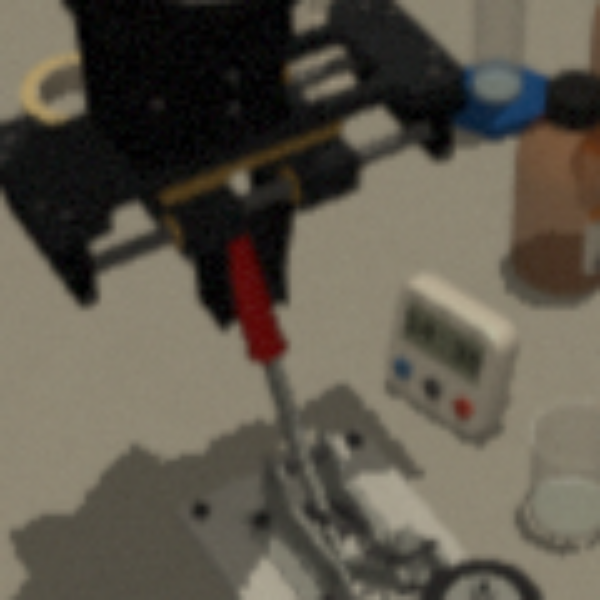

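Gripped: 16.3 mm opening on the 17 mm grip, centred on it. I'll swing it along the arc now.

arm_command(rows=[[[0.018, 0.059, -0.039, 0, 0, 0], [0.025, 0.09, -0.062, 0, 0, 0], [0.032, 0.12, -0.088, 0, 0, 0], [0.038, 0.15, -0.115, 0, 0, 0], [0.045, 0.177, -0.143, 0, 0, 0], [0.05, 0.203, -0.173, 0, 0, 0], [0.052, 0.227, -0.203, 0, 0, 0], [0.056, 0.25, -0.235, 0, 0, 0], [0.06, 0.272, -0.268, 0, 0, 0], [0.063, 0.291, -0.303, 0, 0, 0], [0.066, 0.309, -0.338, 0, 0, 0], [0.066, 0.309, -0.338, 0, 0, 0]]])

```text
t: 4.8
position: [0.5753, 0.1324, 0.0881]
orientation: [-0.0, 0.997, -0.082, 0.001]
contact_force: [5.4, -2.3, -0.2]
grip_width: 0.183
```

Run:
```python
from bench import *
import cv2
o=observe();print(o["position"],o["contact_force"],o["grip_width"]*87,o["qpos"])
for n in("scene",):
    c=camera(n)["pixels"]; cv2.imwrite(f"pics/{n}4.png",cv2.resize(c[110:230,240:360],None,fx=5,fy=5))
```

```text
[0.57533071 0.1324272  0.08811191] [ 5.36077065 -2.2824466  -0.23414575] 15.962839032435031 [ 0.21858534  0.41251834 -0.63644176  1.75865108  0.27692406  1.05928871
 -0.67882335]
```

View pics/scene4.png

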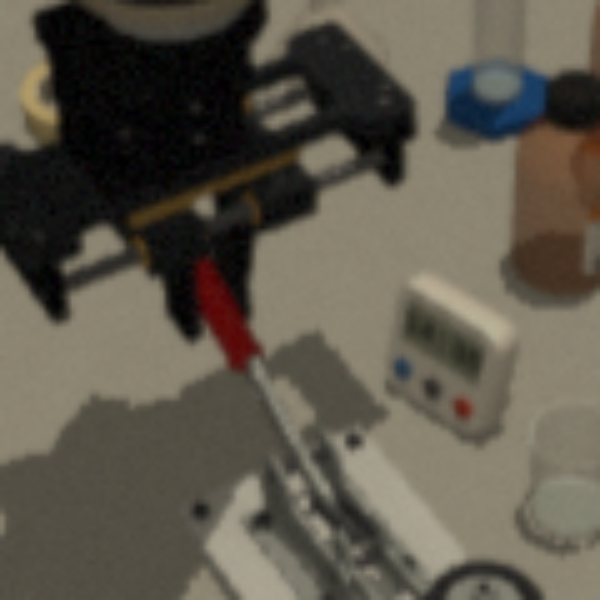

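arm_command(rows=[[[0.01, 0.016, -0.037, 0, 0, 0], [0.015, 0.03, -0.073, 0, 0, 0], [0.018, 0.042, -0.11, 0, 0, 0], [0.018, 0.053, -0.148, 0, 0, 0], [0.02, 0.062, -0.187, 0, 0, 0], [0.02, 0.069, -0.226, 0, 0, 0], [0.02, 0.074, -0.265, 0, 0, 0], [0.02, 0.077, -0.305, 0, 0, 0], [0.02, 0.077, -0.33, 0, 0, 0], [0.02, 0.077, -0.34, 0, 0, 0], [0.02, 0.077, -0.34, 0, 0, 0]]])

```text
t: 5.77
position: [0.5771, 0.1418, 0.0494]
orientation: [-0.0, 0.997, -0.082, 0.001]
contact_force: [-4.2, -1.1, 19.3]
grip_width: 0.184
```

Run:
```python
from bench import *
import cv2
o=observe();print(o["position"],o["contact_force"],o["grip_width"]*87,o["qpos"])
for n in("scene",):
    c=camera(n)["pixels"]; cv2.imwrite(f"pics/{n}5.png",cv2.resize(c[110:260,240:390],None,fx=4,fy=4))
```

```text
[0.5771488  0.14176513 0.04943565] [-4.22299    -1.09414545 19.34429632] 15.984351247903499 [ 0.18540629  0.46680385 -0.61941108  1.77703271  0.31667545  0.99742987
 -0.72192498]
```

View pics/scene5.png

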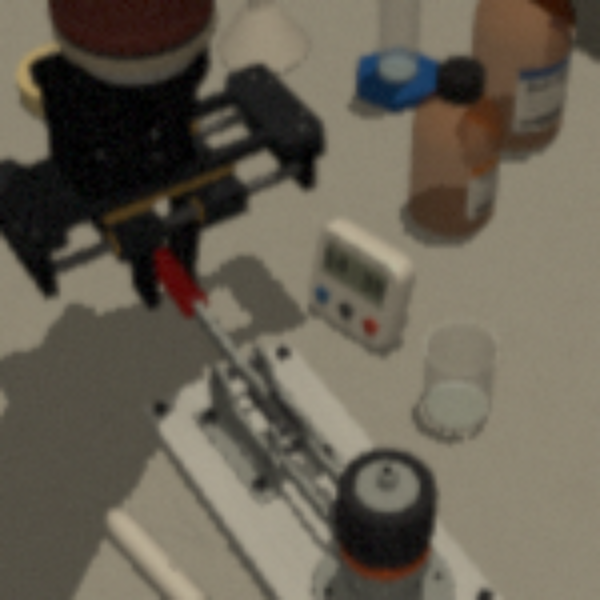

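Grip at its locked height with a firm 19 N stop reaction. I'll release it and lift.

arm_command(rows=[[[0, 0, 0.02, 0, 0, 0], [0, 0, 0.02, 0, 0, 0], [0, 0, 0.02, 0, 0, 0], [0, 0, 0.02, 0, 0, 0], [0, 0, 0.02, 0, 0, 0], [0, 0, 0.02, 0, 0, 0]]], fingers=0.1)

```text
t: 6.32
position: [0.5763, 0.1409, 0.0497]
orientation: [0.0, 0.997, -0.082, -0.001]
contact_force: [0.1, -0.5, 1.1]
grip_width: 0.514
```

arm_command(rows=[[[0, 0, 0.3, 0, 0, 0], [0, 0, 0.6, 0, 0, 0], [0, 0, 0.9, 0, 0, 0], [0, 0, 1, 0, 0, 0], [0, 0, 1, 0, 0, 0]]])

```text
t: 6.73
position: [0.5786, 0.1418, 0.174]
orientation: [-0.001, 0.997, -0.082, 0.003]
contact_force: [0.1, 0.1, -0.5]
grip_width: 0.548
```

Run:
```python
from bench import *
import cv2, fit as F
from h import *
o=observe();print(o["position"],o["orientation"],o["contact_force"],o["grip_width"]*87)
F.redmask=lambda img:(lambda b,g,r:(r>60)&(r>1.6*g)&(r>1.6*b))(*[img[...,i].astype(int) for i in range(3)])
c=camera("scene")["pixels"]; cv2.imwrite(f"pics/scene6.png",cv2.resize(c[130:280,240:390],None,fx=4,fy=4))
print(F.fit({"scene":c},boxes={"scene":(150,220,255,310)}))
```

```text
[0.57857765 0.14182319 0.17404735] [-7.40705957e-04  9.96592612e-01 -8.24266760e-02  2.90864139e-03] [ 0.14512841  0.09331422 -0.54041975] 47.7187038375638
scene 139
(array([ 0.15256157, -0.05      ,  0.00249118]), np.float64(30.853228280241186))
```

View pics/scene6.png

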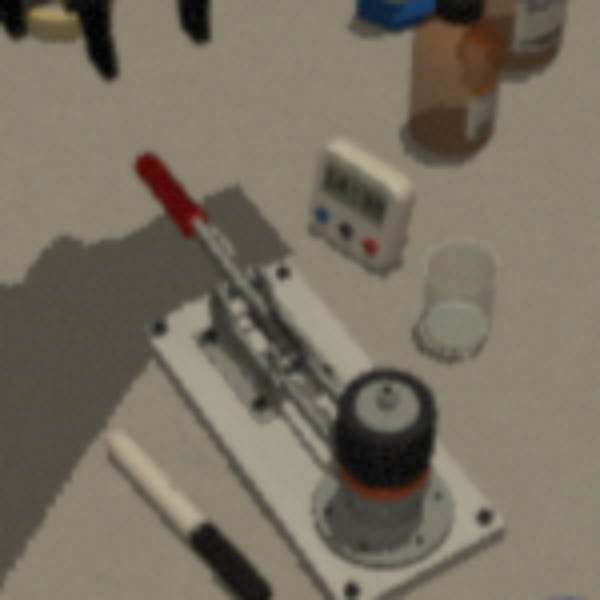

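The handle now lies level (crop px 150,165 to 195,225; fit angle ≈ 0), so the clamp is locked. On to the collar.

arm_command(rows=[[[-0.06, -0.3, 0.05, 0, 0, 0.037], [-0.12, -0.6, 0.05, 0, 0, 0.074], [-0.174, -1, 0.05, 0, 0, 0.111], [-0.174, -1, 0.05, 0, 0, 0.111], [-0.174, -1, 0.05, 0, 0, 0.111]]], fingers=1)

```text
t: 7.2
position: [0.5546, 0.016, 0.174]
orientation: [0.001, 0.996, 0.089, -0.002]
contact_force: [-0.9, 0.4, 0.0]
grip_width: 0.845
```

arm_command(rows=[[[-0.06, -0.3, 0, 0, 0, 0.037], [-0.12, -0.6, 0, 0, 0, 0.074], [-0.174, -1, 0, 0, 0, 0.111], [-0.174, -1, 0, 0, 0, 0.111], [-0.174, -1, 0, 0, 0, 0.111], [-0.174, -1, 0, 0, 0, 0.111]]])

```text
t: 7.7
position: [0.5345, -0.0984, 0.1749]
orientation: [-0.001, 0.965, 0.262, -0.001]
contact_force: [0.3, 1.0, 0.4]
grip_width: 0.999
```

Run:
```python
from bench import *
import cv2
o=observe();print(o["position"],o["orientation"],o["contact_force"],o["grip_width"]*87,o["qpos"])
for n in ("scene","top"):
  c=camera(n)["pixels"]; cv2.imwrite(f"pics/{n}7.png",cv2.resize(c[130:280,260:410],None,fx=4,fy=4))
```

```text
[ 0.53448939 -0.09842176  0.17492018] [-8.02168712e-04  9.65033618e-01  2.62124052e-01 -6.73967463e-04] [0.28348561 0.98941898 0.36539347] 86.87175326210244 [ 0.6844367   0.2257191  -0.65945238  1.78050353  0.14719776  1.1871286
  0.51214275]
```

View pics/scene7.png

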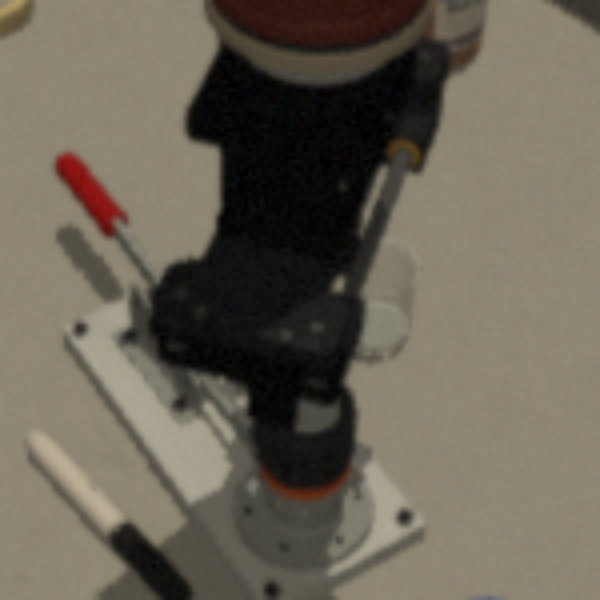

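arm_command(rows=[[[0.02, 0, -0.15, 0, 0, 0], [0.02, 0, -0.3, 0, 0, 0], [0.02, 0, -0.45, 0, 0, 0], [0.02, 0, -0.6, 0, 0, 0], [0.02, 0, -0.72, 0, 0, 0], [0.02, 0, -0.72, 0, 0, 0], [0.02, 0, -0.72, 0, 0, 0]]])

```text
t: 8.38
position: [0.5371, -0.097, 0.0893]
orientation: [-0.001, 0.964, 0.264, -0.001]
contact_force: [-0.3, -1.1, 0.1]
grip_width: 1.005
```

Run:
```python
from bench import *
import cv2
o=observe();print(o["position"],o["orientation"],o["contact_force"],o["grip_width"]*87,o["qpos"])
for n in ("scene",):
  c=camera(n)["pixels"]; cv2.imwrite(f"pics/{n}8.png",cv2.resize(c[130:280,260:410],None,fx=4,fy=4))
```

```text
[ 0.53713618 -0.09703628  0.08933806] [-7.42911946e-04  9.64480766e-01  2.64151463e-01 -5.51736017e-04] [-0.30064455 -1.08700234  0.07959907] 87.40040177965228 [ 0.6496279   0.32497257 -0.63968986  1.86239637  0.22320053  1.02790205
  0.45310469]
```

View pics/scene8.png

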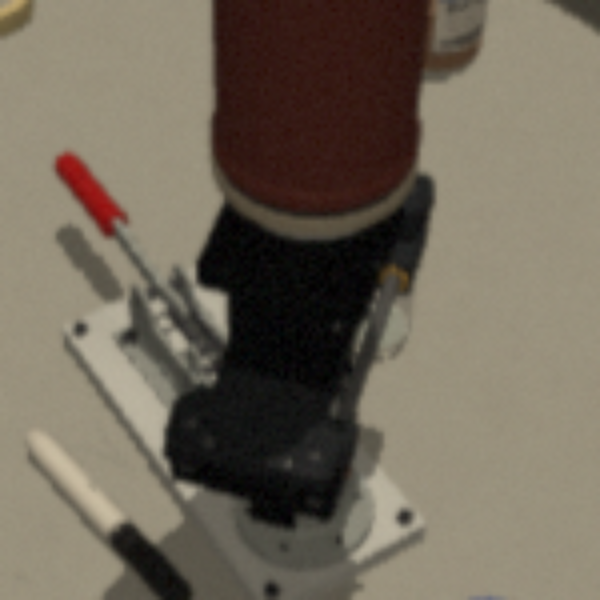

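arm_command(rows=[[[0, 0, 0, 0, 0, 0], [0, 0, 0, 0, 0, 0], [0, 0, 0, 0, 0, 0], [0, 0, 0, 0, 0, 0], [0, 0, 0, 0, 0, 0], [0, 0, 0, 0, 0, 0], [0, 0, 0, 0, 0, 0]]], fingers=-1, squeeze=40)

```text
t: 9.02
position: [0.5374, -0.099, 0.0899]
orientation: [0.0, 0.965, 0.263, 0.0]
contact_force: [-0.5, 0.1, 1.7]
grip_width: 0.57
```

Run:
```python
from bench import *
o=observe();print(o["position"],o["orientation"],o["contact_force"],o["moment"],o["grip_width"]*87)
```

```text
[ 0.5374274  -0.0989751   0.08989539] [3.99223077e-05 9.64778210e-01 2.63064625e-01 8.67893637e-05] [-0.48015616  0.06561319  1.69564976] [-0.04457391  0.03793097 -0.02594856] 49.56137614936606
```

arm_command(rows=[[[0, 0, -0.01, 0, 0, 0], [0, 0, -0.02, 0, 0, 0], [0, 0, -0.02, 0, 0, 0], [0, 0, -0.02, 0, 0, 0]]])

```text
t: 9.35
position: [0.5378, -0.099, 0.0891]
orientation: [0.001, 0.965, 0.263, 0.0]
contact_force: [-7.0, 0.2, 18.7]
grip_width: 0.57
```

arm_command(rows=[[[0, 0, 0, 0, 0, -0.02], [0, 0, 0, 0, 0, -0.04], [0, 0, 0, 0, 0, -0.04]]])

```text
t: 9.6
position: [0.5391, -0.0987, 0.0893]
orientation: [0.001, 0.98, 0.2, 0.002]
contact_force: [1.2, 1.7, 10.9]
grip_width: 0.572
```

Run:
```python
from bench import *
o=observe();print(o["position"],o["orientation"],o["contact_force"],o["moment"],o["grip_width"]*87)
```

```text
[ 0.53911286 -0.09868164  0.08927648] [6.11998605e-04 9.79771584e-01 2.00110371e-01 1.76304307e-03] [ 1.20807217  1.74383177 10.87807248] [ 0.3752964  -0.26324563 -0.13147943] 49.733110641141046
```

arm_command(rows=[[[0, 0, 0, 0, 0, -0.02], [0, 0, 0, 0, 0, -0.04], [0, 0, 0, 0, 0, -0.04]]])

```text
t: 9.85
position: [0.5388, -0.0987, 0.0885]
orientation: [0.0, 0.99, 0.139, 0.002]
contact_force: [1.6, 1.1, 9.1]
grip_width: 0.574
```

arm_command(rows=[[[0, 0, 0, 0, 0, -0.02], [0, 0, 0, 0, 0, -0.04], [0, 0, 0, 0, 0, -0.04]]])

```text
t: 10.1
position: [0.5377, -0.0987, 0.0874]
orientation: [-0.0, 0.997, 0.077, 0.0]
contact_force: [2.6, 0.7, 0.0]
grip_width: 0.569
```

Force dropped to zero with z at the commanded value, so it has likely entered a keyway. I'll test by lowering.

arm_command(rows=[[[0, 0, -0.01, 0, 0, 0], [0, 0, -0.02, 0, 0, 0], [0, 0, -0.02, 0, 0, 0]]])

```text
t: 10.35
position: [0.5377, -0.0986, 0.0849]
orientation: [-0.0, 0.997, 0.079, 0.0]
contact_force: [3.5, 1.9, 0.3]
grip_width: 0.569
```

Run:
```python
from bench import *
o=observe();print(o["position"],o["orientation"],o["contact_force"],o["moment"],o["grip_width"]*87)
```

```text
[ 0.53773711 -0.09858722  0.08490121] [-1.71141232e-04  9.96889757e-01  7.88077342e-02  3.53010796e-04] [3.53025444 1.85177526 0.30021404] [ 0.37798878 -0.96538476 -0.06153528] 49.48504900997628
```

arm_command(rows=[[[0, 0, -0.01, 0, 0, 0], [0, 0, -0.02, 0, 0, 0], [0, 0, -0.02, 0, 0, 0], [0, 0, -0.02, 0, 0, 0]]])

```text
t: 10.68
position: [0.5377, -0.0986, 0.0829]
orientation: [-0.0, 0.997, 0.078, 0.0]
contact_force: [3.0, 2.5, 4.2]
grip_width: 0.571
```

arm_command(rows=[[[0, 0, -0.01, 0, 0, 0], [0, 0, -0.02, 0, 0, 0], [0, 0, -0.02, 0, 0, 0], [0, 0, -0.02, 0, 0, 0]]])

```text
t: 11.02
position: [0.5378, -0.0986, 0.0811]
orientation: [0.0, 0.997, 0.078, 0.0]
contact_force: [0.3, 3.3, 10.8]
grip_width: 0.575
```

arm_command(rows=[[[0, 0, -0.005, 0, 0, 0], [0, 0, -0.01, 0, 0, 0], [0, 0, -0.01, 0, 0, 0], [0, 0, -0.01, 0, 0, 0]]])

```text
t: 11.35
position: [0.5379, -0.0986, 0.081]
orientation: [0.0, 0.997, 0.078, 0.0]
contact_force: [-6.0, 4.7, 24.5]
grip_width: 0.567
```

Run:
```python
from bench import *
import cv2
o=observe();print(o["position"],o["orientation"],o["contact_force"],o["moment"],o["grip_width"]*87)
for n in ("scene",):
  c=camera(n)["pixels"]; cv2.imwrite(f"pics/{n}9.png",cv2.resize(c[180:280,280:400],None,fx=6,fy=6,interpolation=cv2.INTER_CUBIC))
```

```text
[ 0.53785178 -0.098618    0.08101254] [4.20292950e-04 9.96943525e-01 7.81236324e-02 3.58915868e-04] [-6.02411979  4.69047448 24.48541407] [ 0.81264674  1.35011747 -0.02322245] 49.33341607021558
```

View pics/scene9.png

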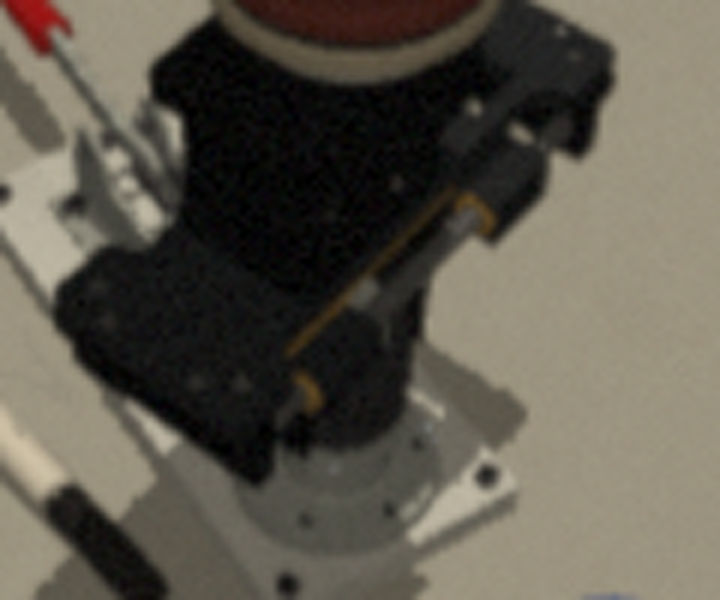

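arm_command(rows=[[[0, 0, 0, 0, 0, 0], [0, 0, 0, 0, 0, 0], [0, 0, 0, 0, 0, 0], [0, 0, 0, 0, 0, 0], [0, 0, 0, 0, 0, 0], [0, 0, 0, 0, 0, 0], [0, 0, 0, 0, 0, 0], [0, 0, 0, 0, 0, 0]]])

```text
t: 12.07
position: [0.5378, -0.0986, 0.081]
orientation: [0.0, 0.997, 0.078, 0.0]
contact_force: [-5.0, 3.6, 23.6]
grip_width: 0.571
```

Run:
```python
from bench import *
import cv2
o=observe();print(o["position"],o["contact_force"],o["grip_width"]*87)
for n in ("scene",):
  c=camera(n)["pixels"]; cv2.imwrite(f"pics/{n}10.png",cv2.resize(c[100:300,220:440],None,fx=3,fy=3))
```

```text
[ 0.53783533 -0.09861925  0.08099064] [-4.97589945  3.61367103 23.61267382] 49.65135114779673
```

View pics/scene10.png

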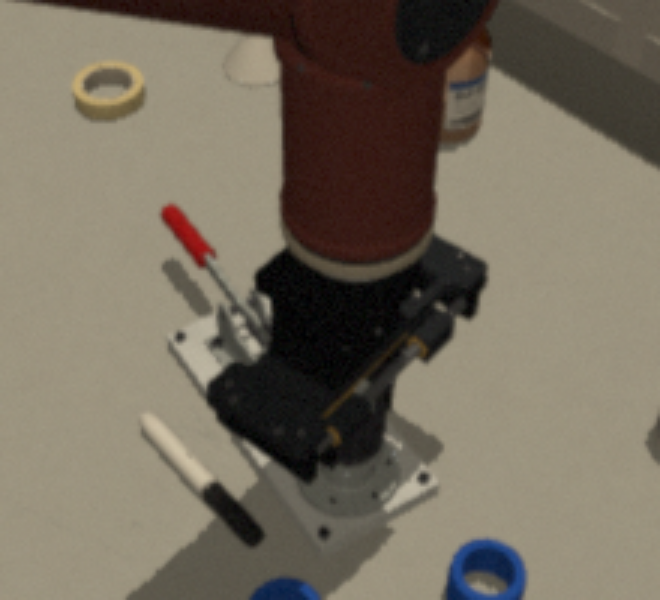

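The clamp handle is still down (crop px 172,212 to 208,258) and the marker hasn't moved (200,480). No orange seal shows under the collar, and the reading is steady, so I'll hand it in.

Run:
```python
from bench import *
print(close_job())
```

```text
the job is handed in; nothing more can be done
None
```

I locked the toggle clamp first, then turned and pushed the collar fully home, and handed the job in at about 12 s with the gripper still holding it. The hand-in gives no verdict, so this rests on my own checks.

- **Clamp:** I swung the handle down until it met a firm stop at about 19 N. The camera fit after release was rough and ended on the edge of its search range, but agreed with an angle near 0. In the last picture the handle was still down.
- **Collar:** I gripped it at 40 N and turned it about 0.38 rad while pressing lightly until it dropped over the pins. I then pushed it through the spring to a hard stop. The total travel was 8.9 mm against the expected 9 mm.
- **Final hold:** over the last 0.7 s the height stayed at 0.081 m with about 24 N of push, and the opening stayed at about 49.5 mm. No orange seal was visible under the collar.
- **Surroundings:** the marker looked unmoved in the last picture. The timer and beaker were hidden behind the gripper by then. The timer was last seen whole, standing where it was, just after the clamp was released. The beaker was last seen during the descent to the collar. The arm showed no unexpected contact forces.

The arm drifted about 6 mm off target once, on the way down to the clamp handle; I corrected it before gripping.

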